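# Load the pail and the tote into their trays

### The job

Put the pail and the tote of cut steel discs in the low trays that match their shapes: the round pail in the round tray, the rectangular tote in the rectangular tray. Lift each by its handle and set it down gently, so that it stands flat on the floor of its tray with its discs still inside. Leave the other things on the bench where they are.

Things in the scene. Friction and masses are not known exactly. Their poses are not given: they have to be found in the camera images.
- pail: (sizes in mm) round galvanised steel pail with a rigid upright hoop handle. Outside diameter 104 at the foot, 120 at the rim, wall and floor 3 thick, rim 70 high. The hoop stands in the pail's y-z plane over the centre, 116 wide, with a straight wooden grip on top. Origin: centre of the underside, z up. One loose disc lies in it.
- pail_handle (a point): centre of the pail's grip, 130 above the pail's underside: a wooden bar of diameter 16, 66 long, along the pail's y axis; nothing within 55 below it. The axes are the pail's.
- tote: rectangular open steel tote like a tool caddy: 164 (along its x) x 104 (along its y), walls 50 high, wall and floor 3 thick, an end upright 34 wide and 125 high at each end, with a straight wooden carrying bar between the uprights. Origin: centre of the underside, z up. Two loose discs lie in it.
- tote_handle (a point): centre of the tote's carrying bar, 112 above the tote's underside: a wooden bar of diameter 16, 160 long, along the tote's x axis. The axes are the tote's.
- round_tray: round low steel tray bolted to the bench: outside diameter 128, inside diameter 120, floor 4 thick, rim 16 high above the bench. Origin: centre of the underside.
- rect_tray: rectangular low steel tray bolted to the bench: outside 186 (along its x) x 126 (along its y), inside 178 x 118, floor 4 thick, rim 16 high above the bench. Origin: centre of the underside. The tote fits it either way round, long side along long side.
- disc_a: flame-cut steel disc, diameter 60, 10 thick, loose in the pail; origin: centre of its underside
- disc_b: the same disc, loose in the tote
- disc_c: the same disc, loose in the tote
- hammer: hammer with wooden handle, 240 long, lying near the robot; not to be disturbed
- magnet: grey T-shaped welding magnet, 80 x 80 x 18; not to be disturbed
- wire_brush: hand brush, 200 long, lying on the left; not to be disturbed
- wrench: spanner, 190 long, lying on the right; not to be disturbed
Things that resemble listed ones, but are neither listed nor needed, are in the scene too. Leave any blue or red look-alike of the pail alone.

How it is judged:
By the outcome, as a careful person would: the job done as asked, in the order asked, and still so for the second after the job is handed in, with the robot touching nothing.
It also fails if it takes over 67 s, if anything falls off the work surface, if the arm or the gripper's body presses on something with over 40 N, if the wrist force passes 120 N, or if a joint passes its speed limit or range.

### The arm

A 6-joint arm with a two-finger parallel gripper is mounted at the origin on the work surface. World frame = base frame: x ahead of the robot, y to its left, z up, the work surface at z = 0. Lengths are in m, angles in degrees, forces in N, time in s.
With the tool pointing down it reaches from about 0.25 to 0.725 m from the base axis. Payload 9.7 kg.
Tool frame: the origin (TCP) lies midway between the tips of the shut fingers; the grasp point (between the pads) lies bot.grasp_offset behind it (bot.grasp_offset is the distance from the TCP to the grasp point, in m); x points along the fingers, y is the direction in which the jaws open and shut, and the axes are right-handed (so a half turn about x gives the same grasp; the last joint's range is limited). The gripper opens to 85 mm and grips with 20 to 120 N. Pads are 22 mm wide; open, the fingers measure 114 mm over their backs; the gripper's body (76 mm by 85 mm) begins 54 mm behind the grasp point. The pads swing forward as they close: fully open they stand 13 mm farther back than shut.
Start: joints at [69.672, 4.979, 10.078, 95.1, 0, 90], TCP at [0.191, 0.516, 0.231] pointing down, gripper open.
Joint ranges: [-179.16, 179.16], [-48.56, 103.87], [-65.8, 70.77], [-126.05, 130.52], [-82.76, 87.17], [-180, 180]. Speed limits (degrees/s): [127.2, 127.2, 147.25, 180, 180, 180].

### API

Orientations are given as [roll, pitch, yaw] about the fixed x, y, z axes, in that order (R = Rz(yaw) Ry(pitch) Rx(roll)).
In Python, from workcell import status, camera, bot gives the robot as it stands.
- The arm moves only by the shell command python3 -m jog 'ROWS' [OPENING] [FORCE]. ROWS is text: rows parted by semicolons, each of 4 numbers parted by spaces: the shift along the tool's x, y, z in mm, then the turn about the tool's x in degrees. A call has exactly 8 rows; each row is the pose to reach, as a shift and turn from the pose commanded when the call began, along the tool's axes at that moment; what a row does not reach only later rows make up. A row lasts 1/8 s, in which the tool goes at most 62.5 mm and 10.7 degrees, less where a joint would pass 70% of its speed; a pose out of reach is approached as far as the arm can. A call with a gripper value outside its range is refused whole. OPENING is the opening, from 0 (shut) to 1 (fully open), set as the call begins (- or left out, the last holds). The fingers move at their own pace and stop on an object; FORCE is the grip in N (left out, the last holds). Time passes only in rows, so rows that repeat a pose let the fingers close, or fill a call up. It gives the time, the measured TCP pose, the force and the opening at its end, in the units of the state.
- status.get_obs(): the state, without advancing time (a new reading comes with each control period).
- camera(name): name is "scene" or "side" or "wrist"; returns a dict with "color" (384x512x3 uint8, red, green, blue), "vfov" (degrees; the focal length in pixels is half the picture's height over the tangent of half this angle, whatever the lens; pixels are square), "cx", "cy" (the principal point, pixels), "rvec" (rotation vector, rad) and "tvec" (3), from world to camera coordinates, as OpenCV has them. Camera axes: x right, y down, z forward; pixel columns grow to the right and rows downward; lengths in m; the calibration is good to about 2 mm. A picture is of the moment at which its call begins. There is no depth.
- bot.job_done(): hands the job in, once; it reports no verdict.
The state is a dict: "time": time; "q": joint angles; "qd": joint speeds; "joint_efforts": joint torques, N m; "ee_pos": TCP position; "tcp_rot": TCP orientation; "wrist_force": force on the tool from outside, world axes, zero at the start; "torque": the same for the moment, N m; "opening": finger opening in m.
Only numpy, scipy, OpenCV 4.12 (cv2) and the standard library are available. Lean on these libraries where they do the work, as an engineer would, in place of code of your own. Each camera call takes 0.05 s, during which the arm holds its last target. There are 200 camera calls.

## Working session

There is one attempt and no reset: what is moved stays moved. The work goes in short steps, Python scripts to look and compute and a shell command to move; the robot and the scene stay as the last step left them, time stands still between calls to the robot, and variables do not carry over. Pictures are saved under pics/ and viewed, about 8 in all and at most 12, crops included, and the job is handed in when it is done.

```bash
ls; mkdir -p pics
cat > h.py <<'E'
import numpy as np, cv2
from workcell import status, camera, bot
def shot(name,fn):
    c=camera(name); cv2.imwrite(f'pics/{fn}.png',cv2.cvtColor(c['color'],cv2.COLOR_RGB2BGR))
    d={k:np.array(c[k]) for k in('vfov','cx','cy','rvec','tvec')}; np.savez(f'pics/{fn}.npz',**d); return c
def P(fn):
    d=np.load(f'pics/{fn}.npz'); f=192/np.tan(np.radians(d['vfov'])/2)
    R=cv2.Rodrigues(d['rvec'])[0]; return R,d['tvec'].ravel(),f,float(d['cx']),float(d['cy'])
def back(fn,u,v,z):
    R,t,f,cx,cy=P(fn); r=R.T@np.array([(u-cx)/f,(v-cy)/f,1]); o=-R.T@t
    return o+r*(z-o[2])/r[2]
def proj(fn,p):
    R,t,f,cx,cy=P(fn); q=R@np.array(p)+t; return np.array([f*q[0]/q[2]+cx,f*q[1]/q[2]+cy])
def tri(obs):
    A=[];b=[]
    for fn,u,v in obs:
        R,t,f,cx,cy=P(fn); r=R.T@np.array([(u-cx)/f,(v-cy)/f,1]); r/=np.linalg.norm(r); o=-R.T@t
        M=np.eye(3)-np.outer(r,r); A.append(M);b.append(M@o)
    return np.linalg.solve(sum(A),sum(b))
E
python3 - <<'E'
from h import *
for n in('scene','side'):
    c=shot(n,n+'0'); print(n,c['vfov'],c['cx'],c['cy'],(-cv2.Rodrigues(np.array(c['rvec']))[0].T@np.array(c['tvec']).ravel()))
a=cv2.imread('pics/scene0.png');b=cv2.imread('pics/side0.png')
cv2.imwrite('pics/v1.png',cv2.resize(a,(800,600),interpolation=cv2.INTER_CUBIC))
cv2.imwrite('pics/v2.png',cv2.resize(b,(800,600),interpolation=cv2.INTER_CUBIC))
o=status.get_obs();print(o,bot.grasp_offset)
E
```

```text
pics
scene 46.82644185095532 257.1542373969396 192.28908449548618 [ 0.9768593  -0.48903368  1.20464796]
side 53.31433664555769 254.3608511836312 192.84973304910298 [0.26999056 0.6007712  0.92815859]
{'time': 0.1, 'q': array([ 6.96698385e+01,  5.00715523e+00,  1.00403540e+01,  9.50997897e+01,
       -1.45581785e-03,  8.99986118e+01]), 'qd': array([-0.00796444,  0.00130343,  0.19186834, -0.06917781, -0.01054686,
       -0.06243181]), 'joint_efforts': array([-1.24458657e-03, -5.21561444e+01,  4.65654588e+01,  1.60972303e-02,
       -5.53055440e-05,  5.25219122e-06]), 'ee_pos': array([0.19102337, 0.51554816, 0.23067376]), 'tcp_rot': array([ -88.74898129,   89.9333932 , -109.07775372]), 'wrist_force': array([-0.34652611, -1.05698115,  0.17445213]), 'torque': array([-0.01294731,  0.00240016, -0.00139203]), 'opening': 0.08568237841297094} 0.0187
```

View pics/v1.png

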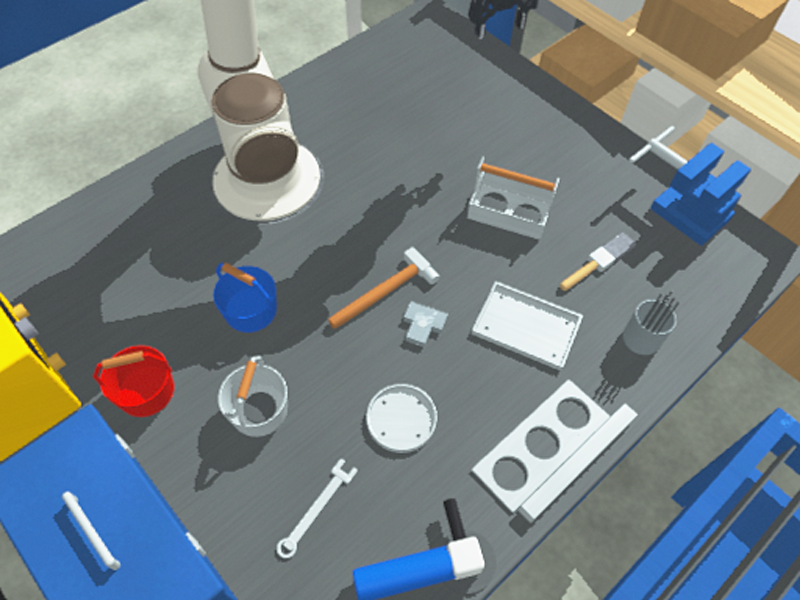

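View pics/v2.png

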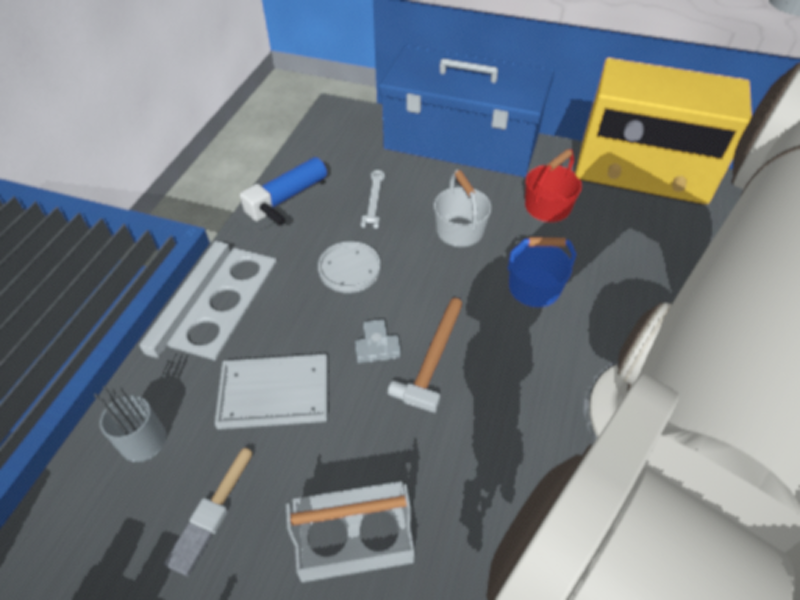

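Scene view: the galvanised pail with the orange grip is at (253,398). Its look-alikes are red at (135,380) and blue at (245,297), and there is a rod-filled pot with no handle at (650,325). The grey pail fits the description. The tote is at (513,200), the round tray at (402,417) and the rectangular tray at (527,324). Next I'll view enlarged crops to confirm this and measure.

```bash
cat > crop.py <<'E'
import cv2,numpy as np
# 4x crops, with origin (u0,v0), size 100x75 -> tiles 400x300
def tiles(lst,out):
    T=[]
    for fn,u,v in lst:
        t=cv2.resize(cv2.imread(f'pics/{fn}.png')[v:v+75,u:u+100],(400,300),interpolation=cv2.INTER_CUBIC)
        for k in range(0,100,20): 
            cv2.putText(t,str(u+k),(k*4,8),0,.3,(0,255,255),1); cv2.line(t,(k*4,0),(k*4,4),(0,255,255),1)
        for k in range(0,75,20):
            cv2.putText(t,str(v+k),(0,k*4+8),0,.3,(0,255,255),1); cv2.line(t,(0,k*4),(4,k*4),(0,255,255),1)
        T.append(t)
    cv2.imwrite(out,np.vstack([np.hstack(T[:2]),np.hstack(T[2:])]))
E
python3 - <<'E'
from crop import tiles
tiles([('scene0',120,215),('scene0',285,85),('side0',250,95),('side0',175,300)],'pics/v3.png')
tiles([('scene0',205,235),('scene0',290,170),('side0',180,135),('side0',125,215)],'pics/v4.png')
E
```

```text
(no output)
```

View pics/v3.png

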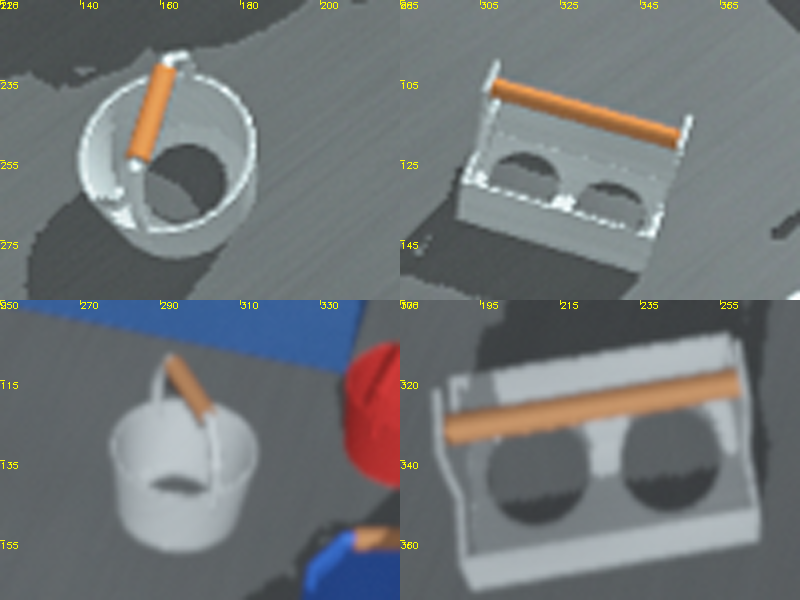

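View pics/v4.png

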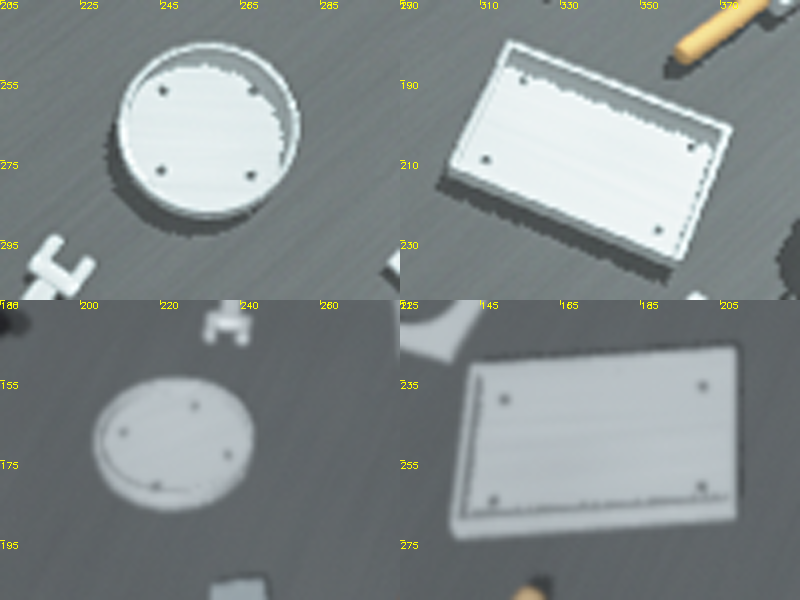

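Run:
```python
from h import *
np.set_printoptions(precision=4,suppress=True)
def px(fn,u0,v0,tx,ty,pts): return [(fn,u0+(x-tx+.5)/4-.5,v0+(y-ty+.5)/4-.5) for x,y in pts]
def pair(n,a,b,z):
    T=[tri([p,q]) for p,q in zip(a,b)]
    print(n,'tri');print(np.array(T))
    for s in(a,b): print('  z-plane',s[0][0],'\n',np.array([back(*p,z)[:2] for p in s]), 'mean',np.mean([back(*p,z)[:2] for p in s],0))
    M=np.mean(T,0); print('  mean',M)
    e=T[1]-T[0]; print('  yaw',np.degrees(np.arctan2(e[1],e[0])),'len',np.linalg.norm(e))
pair('pail',px('scene0',120,215,0,0,[(167,68),(139,158)]),px('side0',250,95,0,300,[(170,360),(207,413)]),.13)
pair('tote',px('scene0',285,85,400,0,[(492,87),(682,142)]),px('side0',175,300,400,300,[(740,383),(446,431)]),.112)
pair('round',px('scene0',205,235,0,0,[(163,90),(253,90),(251,175),(161,170)]),px('side0',180,135,0,300,[(228,455),(155,486),(123,432),(195,405)]),.004)
pair('rect',px('scene0',290,170,400,0,[(523,80),(690,147),(658,230),(486,160)]),px('side0',125,215,400,300,[(701,487),(493,501),(504,399),(703,386)]),.004)
C=np.array([back(*p,.016)[:2] for p in px('scene0',290,170,400,0,[(508,41),(732,128),(682,259),(450,165)])]);print('rect rim',C,C.mean(0),np.linalg.norm(C-np.roll(C,1,0),axis=1)); e=C[1]-C[0]+C[2]-C[3];print(np.degrees(np.arctan2(e[1],e[0])))
# circle extents fit
from scipy.optimize import least_squares
def circ(fn,ext,r,z):
    th=np.linspace(0,2*np.pi,200)
    def res(c):
        q=np.array([proj(fn,[c[0]+r*np.cos(t),c[1]+r*np.sin(t),z]) for t in th])
        return np.array([q[:,0].min(),q[:,0].max(),q[:,1].min(),q[:,1].max()])[:len(ext)]-ext
    s=least_squares(res,[.5,-.1]);return s.x,s.fun
E2=lambda l,r,t,b,u,v:np.array([u+l/4,u+r/4,v+t/4,v+b/4])-.4
print('pail rim',circ('scene0',E2(78,257,70,232,120,215),.06,.07))
print('round rim',circ('scene0',E2(118,300,42,217,205,235),.064,.016))
```

```text
pail tri
[[ 0.4544 -0.3198  0.1781]
 [ 0.4392 -0.3635  0.0879]]
  z-plane scene0 
 [[ 0.4241 -0.3142]
 [ 0.4652 -0.3659]] mean [ 0.4447 -0.34  ]
  z-plane side0 
 [[ 0.4705 -0.3736]
 [ 0.4263 -0.3199]] mean [ 0.4484 -0.3467]
  mean [ 0.4468 -0.3416  0.133 ]
  yaw -109.1782856587735 len 0.10134980187829518
tote tri
[[0.3597 0.3119 0.1134]
 [0.5006 0.3854 0.1124]]
  z-plane scene0 
 [[0.3592 0.3131]
 [0.5013 0.3864]] mean [0.4303 0.3498]
  z-plane side0 
 [[0.3597 0.3113]
 [0.4997 0.3846]] mean [0.4297 0.348 ]
  mean [0.4302 0.3486 0.1129]
  yaw 27.5521999015686 len 0.15884454423565258
round tri
[[ 0.5892 -0.1601  0.0061]
 [ 0.6328 -0.1111  0.0062]
 [ 0.6793 -0.1564  0.0067]
 [ 0.6341 -0.2019  0.0077]]
  z-plane scene0 
 [[ 0.5882 -0.1597]
 [ 0.6317 -0.1108]
 [ 0.6783 -0.1558]
 [ 0.6331 -0.201 ]] mean [ 0.6328 -0.1568]
  z-plane side0 
 [[ 0.5903 -0.1615]
 [ 0.6342 -0.1124]
 [ 0.6808 -0.1585]
 [ 0.6355 -0.2053]] mean [ 0.6352 -0.1594]
  mean [ 0.6339 -0.1574  0.0067]
  yaw 48.30550273971865 len 0.06554510626118379
rect tri
[[0.5742 0.1705 0.0063]
 [0.703  0.224  0.0061]
 [0.7344 0.1503 0.0066]
 [0.6053 0.0962 0.0062]]
  z-plane scene0 
 [[0.573  0.1715]
 [0.7022 0.225 ]
 [0.7338 0.1516]
 [0.6045 0.0971]] mean [0.6534 0.1613]
  z-plane side0 
 [[0.5753 0.1697]
 [0.7045 0.2234]
 [0.7358 0.1491]
 [0.6063 0.0951]] mean [0.6555 0.1593]
  mean [0.6542 0.1602 0.0063]
  yaw 22.54271524511031 len 0.13954870357090288
rect rim [[0.5436 0.1825]
 [0.7155 0.2554]
 [0.7643 0.1404]
 [0.593  0.0674]] [0.6541 0.1614] [0.1252 0.1867 0.1249 0.1862]
23.031957540840956
pail rim (array([ 0.4442, -0.3403]), array([ 0.4245, -0.4282,  0.1584, -0.1206]))
round rim (array([ 0.6353, -0.1574]), array([ 0.2738, -0.2758,  0.7543, -0.6643]))
```

```bash
cat >> h.py <<'E'
from scipy.spatial.transform import Rotation as Ro
def plan(xyz,bar):
    "tool-frame shift (mm) and turn to bring TCP to xyz with jaws across a bar of yaw `bar`"
    o=status.get_obs(); R=Ro.from_euler('xyz',o['tcp_rot'],degrees=True).as_matrix()
    p=np.array(o['ee_pos']); s=R.T@(np.array(xyz)-p)*1000
    yy=np.degrees(np.arctan2(R[1,1],R[0,1])); d=-(bar+90-yy)
    opts=[(d+90)%180-90,]; opts.append(opts[0]-180*np.sign(opts[0]))
    dq1=np.degrees(np.arctan2(xyz[1],xyz[0]))-o['q'][0]
    print('t',round(o['time'],2),'tcp',p.round(4),'yaw_y',yy.round(2),'open',round(o['opening'],4),'F',np.round(o['wrist_force'],1),'q',np.round(o['q'],1))
    print('  down-dev deg',np.degrees(np.arccos(-R[2,0])).round(2),'shift',s.round(1),'turn opts',[(round(a,1),'q6~',round(o['q'][5]+dq1+a,1)) for a in opts])
E
python3 - <<'E'
from h import *
print(Ro.from_euler('xyz',status.get_obs()['tcp_rot'],degrees=True).as_matrix().round(3))
plan([.4455,-.342,.231],-51)
plan([.4455,-.342,.1113],-51)
E
```

```text
[[-0.     0.347  0.938]
 [-0.001  0.938 -0.347]
 [-1.    -0.001  0.   ]]
t 0.1 tcp [0.191  0.5155 0.2307] yaw_y 69.67 open 0.0857 F [-0.3 -1.1  0.2] q [69.7  5.  10.  95.1 -0.  90. ]
  down-dev deg 0.07 shift [ 5.000e-01 -7.157e+02  5.365e+02] turn opts [(np.float64(30.7), 'q6~', np.float64(13.5)), (np.float64(-149.3), 'q6~', np.float64(-166.5))]
t 0.1 tcp [0.191  0.5155 0.2307] yaw_y 69.67 open 0.0857 F [-0.3 -1.1  0.2] q [69.7  5.  10.  95.1 -0.  90. ]
  down-dev deg 0.07 shift [ 120.2 -715.6  536.5] turn opts [(np.float64(30.7), 'q6~', np.float64(13.5)), (np.float64(-149.3), 'q6~', np.float64(-166.5))]
```

```bash
python3 -m jog '-20 -40 30 4; -20 -80 60 8; -20 -125 94 12; -20 -170 127 16; -20 -215 161 20; -20 -260 195 24; -20 -305 228 28; -20 -350 262 30.7' 1 20
python3 - <<'E'
from h import *
plan([.4455,-.342,.231],-51)
E
```

```text
time: 1.1
ee_pos: [0.3151, 0.0948, 0.2512]
tcp_rot: [63.3, 90.0, 12.2]
wrist_force: [1.0, 1.0, -0.3]
opening: 0.0855
t 1.1 tcp [0.3151 0.0948 0.2512] yaw_y 38.9 open 0.0855 F [ 1.   1.  -0.3] q [ 16.8 -24.3 -12.9 101.3  -0.   67.9]
  down-dev deg 0.03 shift [  20.2 -172.9  421.8] turn opts [(np.float64(-0.1), 'q6~', np.float64(13.5)), (np.float64(179.9), 'q6~', np.float64(193.5))]
```

```bash
python3 -m jog '0 -22 53 0; 0 -44 106 0; 0 -66 159 0; 0 -88 212 0; 0 -110 265 0; 0 -132 318 0; 0 -155 375 0; 0 -173 422 0'
python3 - <<'E'
from h import *
plan([.4455,-.342,.1113],-51)
shot('wrist','w1')
for z,n in((.130,'grip c'),): print(proj('w1',[.4455,-.342,.13]))
cv2.imwrite('pics/v5.png',cv2.imread('pics/w1.png'))
E
```

```text
time: 2.1
ee_pos: [0.4461, -0.3427, 0.2506]
tcp_rot: [-168.1, 90.0, 140.8]
wrist_force: [0.9, 0.9, 1.0]
opening: 0.0857
t 2.1 tcp [ 0.4461 -0.3427  0.2506] yaw_y 38.91 open 0.0857 F [0.9 0.9 1. ] q [-37.5   7.3  14.7  97.5   0.   13.6]
  down-dev deg 0.04 shift [ 1.393e+02 -1.000e-01 -8.000e-01] turn opts [(np.float64(-0.1), 'q6~', np.float64(13.5)), (np.float64(179.9), 'q6~', np.float64(193.5))]
[259.87776097 176.20331896]
```

View pics/v5.png

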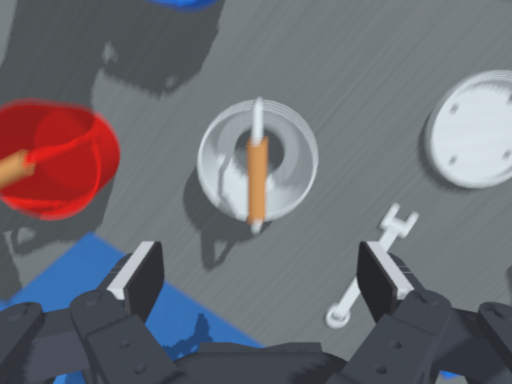

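The galvanised pail is centred under the tool. Its grip runs from (258,140) to (257,222) and is upright in the image, so yaw is right. The centre is (257.5,181), against a predicted (260,176), so a small correction is needed.

Run:
```python
from h import *
c=back('w1',257.5,181,.130); a=back('w1',258,140,.13);b=back('w1',257,222,.13)
print(c,np.degrees(np.arctan2(*(a-b)[[1,0]])),np.linalg.norm(a-b))
t=(np.array([.4455,-.342,.13])+c)/2; t[2]=.1113
plan(t,-51); print(t)
print([proj('w1',p).round(1) for p in ([.635,-.1575,.016],)])
```

```text
[ 0.44655233 -0.34645178  0.13      ] 128.06845841772466 0.07094841427274919
t 2.15 tcp [ 0.4472 -0.3467  0.2481] yaw_y 38.83 open 0.0857 F [-4.7  1.3 -3.5] q [-37.8   7.7  15.   97.3  -0.1  13.4]
  down-dev deg 0.13 shift [136.9   0.9  -2.5] turn opts [(np.float64(-0.2), 'q6~', np.float64(13.3)), (np.float64(179.8), 'q6~', np.float64(193.3))]
[ 0.44602617 -0.34422589  0.1113    ]
[array([492. , 128.7])]
```

```bash
python3 -m jog '15 -1 1 0; 35 -1 1 0; 60 -1 1 0; 85 -1 1 0; 108 -1 1 0; 126 -1 1 0; 136 -1 1 0; 139 -1 1 0'
python3 -m jog '0 0 0 0; 0 0 0 0; 0 0 0 0; 0 0 0 0; 0 0 0 0; 0 0 0 0; 0 0 0 0; 0 0 0 0' 0 90
python3 -m jog '-2 0 0 0; -4 0 0 0; -8 0 0 0; -12 0 0 0; -18 0 0 0; -24 0 0 0; -30 0 0 0; -30 0 0 0'
python3 - <<'E'
from h import *
plan([.635,-.1575,.2],-51)
shot('wrist','w2');shot('side','s2')
cv2.imwrite('pics/v6.png',cv2.resize(np.hstack([cv2.imread('pics/w2.png'),cv2.imread('pics/s2.png')]),(800,300)))
E
```

```text
time: 3.15
ee_pos: [0.4458, -0.3415, 0.112]
tcp_rot: [-168.4, 90.0, 140.6]
wrist_force: [0.5, -0.1, 0.2]
opening: 0.0853
time: 4.15
ee_pos: [0.4459, -0.3421, 0.1127]
tcp_rot: [-25.4, 89.9, -76.5]
wrist_force: [-3.7, -3.1, 5.7]
opening: 0.0132
time: 5.15
ee_pos: [0.4462, -0.342, 0.143]
tcp_rot: [11.6, 89.9, -39.5]
wrist_force: [-0.9, -0.3, -6.4]
opening: 0.0134
t 5.15 tcp [ 0.4462 -0.342   0.143 ] yaw_y 38.97 open 0.0134 F [-0.9 -0.3 -6.4] q [-37.5   5.7   1.1  85.3  -0.   13.6]
  down-dev deg 0.06 shift [-57.  262.9 -24.6] turn opts [(np.float64(-0.0), 'q6~', np.float64(37.1)), (np.float64(180.0), 'q6~', np.float64(217.1))]
```

View pics/v6.png

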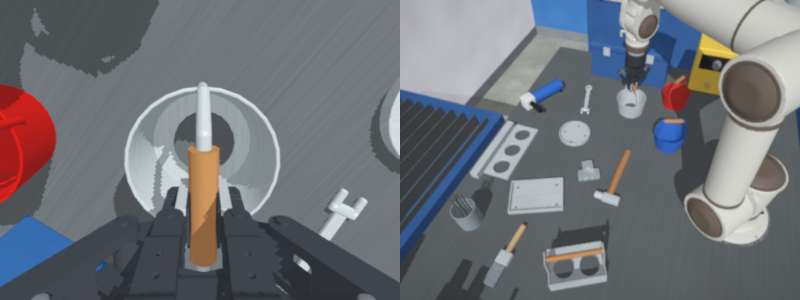

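```bash
python3 -m jog '-5 2 0 0; -12 10 -1 0; -20 24 -2 0; -28 44 -4 0; -36 68 -6 0; -40 94 -9 0; -40 122 -11 0; -40 148 -14 0'
python3 -m jog '0 26 -2 0; 0 50 -4 0; 0 72 -6 0; 0 92 -8 0; 0 105 -10 0; 0 112 -11 0; 0 115 -11 0; 0 115 -11 0'
python3 -m jog '0 0 0 0; 0 0 0 0; 0 0 0 0; 0 0 0 0; 0 0 0 0; 0 0 0 0; 0 0 0 0; 0 0 0 0'
python3 - <<'E'
from h import *
from crop import tiles
plan([.635,-.1575,.145],-51)
shot('scene','sc3');shot('side','s3')
print(proj('sc3',[.635,-.1575,.05]),proj('s3',[.635,-.1575,.05]))
tiles([('sc3',205,185),('sc3',205,235),('s3',180,110),('s3',180,150)],'pics/v7.png')
E
```

```text
time: 6.25
ee_pos: [0.5537, -0.2359, 0.1827]
tcp_rot: [57.9, 90.0, 7.0]
wrist_force: [0.0, 0.5, -4.3]
opening: 0.013
time: 7.25
ee_pos: [0.6345, -0.1572, 0.1823]
tcp_rot: [-71.2, 90.0, -122.3]
wrist_force: [-0.1, 0.5, -6.3]
opening: 0.013
time: 8.25
ee_pos: [0.6347, -0.1569, 0.1823]
tcp_rot: [-97.3, 90.0, -148.3]
wrist_force: [0.1, 0.2, -6.9]
opening: 0.0135
t 8.25 tcp [ 0.6347 -0.1569  0.1823] yaw_y 38.97 open 0.0135 F [ 0.1  0.2 -6.9] q [-13.9  19.   21.   92.   -0.   37.1]
  down-dev deg 0.0 shift [37.3 -0.1  0.7] turn opts [(np.float64(-0.0), 'q6~', np.float64(37.1)), (np.float64(180.0), 'q6~', np.float64(217.1))]
[256.94546571 261.807906  ] [222.27770568 161.28257943]
```

View pics/v7.png

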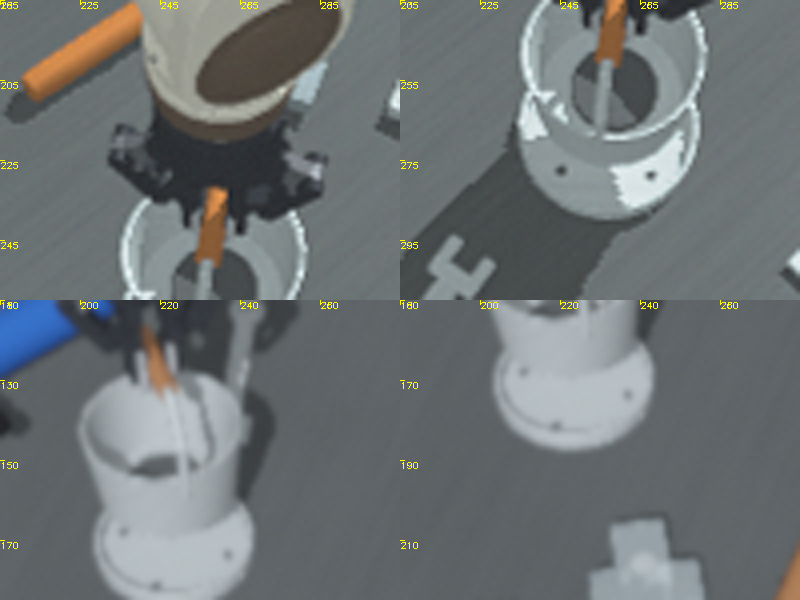

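Run:
```python
from h import *
from scipy.optimize import least_squares
th=np.linspace(0,2*np.pi,200)
def ext(fn,c,r,z):
    q=np.array([proj(fn,[c[0]+r*np.cos(t),c[1]+r*np.sin(t),z]) for t in th]); return q[:,0].min(),q[:,0].max(),q[:,1].min(),q[:,1].max()
def res(c):
    a=ext('sc3',c,.06,.1395); b=ext('s3',c,.06,.1395)
    return np.array([a[0]-234.6,a[1]-281.35,a[3]-269.1,b[0]-199.6,b[1]-240.35,b[2]-127.6])
s=least_squares(res,[.63,-.15]);print(s.x,s.fun)
def resf(c):
    a=ext('sc3',c,.064,.016); b=ext('s3',c,.064,.016)
    return np.array([a[0]-234.1,a[1]-279.6,b[0]-202.85,b[1]-243.1])
s=least_squares(resf,[.63,-.15]);print(s.x,s.fun)
plan([.635,-.1575,.1153],-51)
```

```text
[ 0.63384587 -0.15439861] [ 0.48129153 -0.35200107  0.13970692  0.24074671 -0.04730434  0.09022706]
[ 0.63491313 -0.15702034] [ 0.28152699 -0.27802295  0.26110928 -0.26562959]
t 8.35 tcp [ 0.6347 -0.1569  0.1823] yaw_y 38.97 open 0.0135 F [ 0.4 -0.8 -5.2] q [-13.9  19.   21.   92.    0.   37.1]
  down-dev deg 0.0 shift [67.  -0.1  0.6] turn opts [(np.float64(-0.0), 'q6~', np.float64(37.1)), (np.float64(180.0), 'q6~', np.float64(217.1))]
```

```bash
python3 -m jog '3 -1 2 0; 10 -1 3 0; 20 -1 3 0; 31 -1 3 0; 41 -1 3 0; 50 -1 3 0; 56 -1 3 0; 59 -1 3 0'
python3 -m jog '1 0 0 0; 2 0 0 0; 3 0 0 0; 4 0 0 0; 5 0 0 0; 5.5 0 0 0; 6 0 0 0; 6 0 0 0'
python3 -m jog '0.3 0 0 0; 0.6 0 0 0; 1 0 0 0; 1 0 0 0; 1 0 0 0; 1 0 0 0; 1 0 0 0; 1 0 0 0'
```

```text
time: 9.35
ee_pos: [0.6357, -0.1599, 0.1229]
tcp_rot: [-146.8, 90.0, 162.2]
wrist_force: [0.2, -0.5, -5.5]
opening: 0.0134
time: 10.35
ee_pos: [0.6358, -0.1599, 0.1172]
tcp_rot: [-139.6, 90.0, 169.3]
wrist_force: [-0.1, -0.0, -5.7]
opening: 0.0132
time: 11.35
ee_pos: [0.6359, -0.16, 0.1168]
tcp_rot: [17.0, 90.0, -34.0]
wrist_force: [-2.8, -1.0, 4.1]
opening: 0.0133
```

```bash
python3 -m jog '0 0 0 0; 0 0 0 0; 0 0 0 0; 0 0 0 0; 0 0 0 0; -5 0 0 0; -15 0 0 0; -30 0 0 0' 1
python3 -m jog '-15 0 0 0; -30 0 0 0; -50 0 0 0; -70 0 0 0; -90 0 0 0; -105 0 0 0; -110 0 0 0; -110 0 0 0'
python3 - <<'E'
from h import *
from crop import tiles
plan([.4302,.3488,.25],27.5)
shot('scene','sc4');shot('side','s4')
tiles([('sc4',205,205),('sc4',205,225),('s4',180,115),('sc4',285,85)],'pics/v8.png')
E
```

```text
time: 12.35
ee_pos: [0.6357, -0.1599, 0.1472]
tcp_rot: [-130.9, 90.0, 178.1]
wrist_force: [0.2, 0.6, 1.0]
opening: 0.0852
time: 13.35
ee_pos: [0.6359, -0.1599, 0.2565]
tcp_rot: [37.3, 90.0, -13.8]
wrist_force: [-0.3, 1.0, -0.9]
opening: 0.0855
t 13.35 tcp [ 0.6359 -0.1599  0.2565] yaw_y 38.97 open 0.0855 F [-0.3  1.  -0.9] q [-14.1  21.4  32.4 101.    0.   36.9]
  down-dev deg 0.02 shift [   6.4  160.  -524.9] turn opts [(np.float64(-78.5), 'q6~', np.float64(11.5)), (np.float64(101.5), 'q6~', np.float64(191.5))]
```

View pics/v8.png

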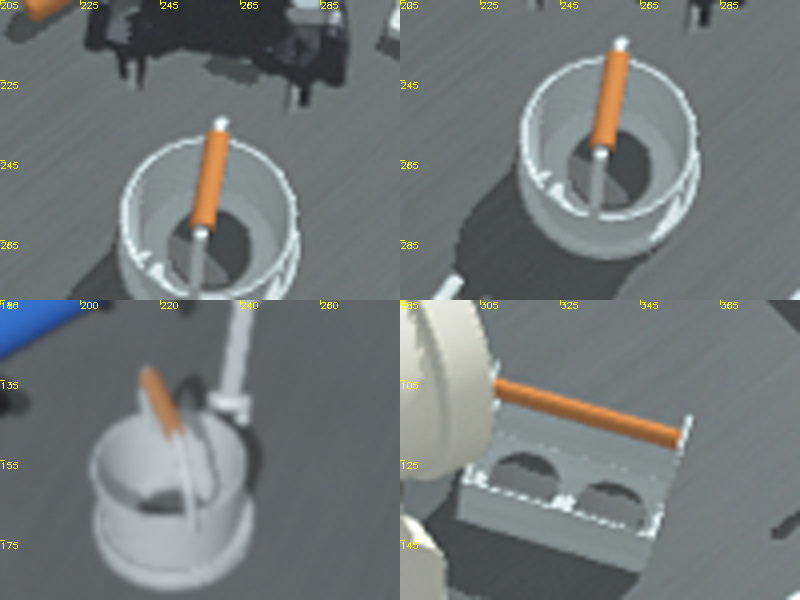

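```bash
python3 -m jog '0 10 -30 -5; 0 19 -62 -10; 0 29 -95 -15; 0 39 -128 -20; 0 49 -161 -25; 0 59 -194 -30; 0 69 -227 -35; 0 80 -262 -40'
python3 - <<'E'
from h import *
plan([.4302,.3488,.25],27.5)
from scipy.optimize import least_squares
th=np.linspace(0,2*np.pi,200)
def e(fn,c):
    q=np.array([proj(fn,[c[0]+.06*np.cos(t),c[1]+.06*np.sin(t),c[2]]) for t in th]); return q[:,0].min(),q[:,0].max(),q[:,1].min(),q[:,1].max()
def res(c):
    a=e('sc4',c); b=e('s4',c); return np.array([a[0]-234.6,a[1]-279.35,a[2]-238.6,b[0]-202.35,b[1]-241.6,b[2]-142.2])
s=least_squares(res,[.63,-.15,.074]);print('pail rim centre',s.x,s.fun)
E
```

```text
time: 14.45
ee_pos: [0.5324, 0.095, 0.2556]
tcp_rot: [-159.9, 89.9, -170.8]
wrist_force: [0.4, -0.2, -0.4]
opening: 0.0858
t 14.45 tcp [0.5324 0.095  0.2556] yaw_y 79.12 open 0.0858 F [ 0.4 -0.2 -0.4] q [10.1  4.4 12.2 97.8  0.  21. ]
  down-dev deg 0.05 shift [   5.7  230.  -148.2] turn opts [(np.float64(-38.4), 'q6~', np.float64(11.5)), (np.float64(141.6), 'q6~', np.float64(191.5))]
pail rim centre [ 0.63479728 -0.15812388  0.07475464] [ 0.30618029 -0.55666871 -0.12318763  0.13615393 -0.45736252  0.01816407]
```

Pail rim centre is (0.6348,-0.158) at height 0.0748 (expected 0.074), so it stands flat in the tray. Next, the tote.

```bash
python3 -m jog '0 30 -19 -5; 0 64 -41 -10; 0 98 -63 -15; 0 132 -85 -20; 0 166 -107 -26; 0 198 -128 -32; 0 220 -142 -36; 0 230 -148 -38.4'
python3 -m jog '0 0 0 0; 0 0 0 0; 0 0 0 0; 0 0 0 0; 0 0 0 0; 0 0 0 0; 0 0 0 0; 0 0 0 0'
python3 - <<'E'
from h import *
plan([.4302,.3488,.0933],27.5)
shot('wrist','w5'); print(proj('w5',[.4302,.3488,.112]))
E
```

```text
time: 15.45
ee_pos: [0.4312, 0.3491, 0.2556]
tcp_rot: [-169.3, 89.9, -141.8]
wrist_force: [0.2, -1.0, -0.6]
opening: 0.0852
time: 16.45
ee_pos: [0.4319, 0.3482, 0.2563]
tcp_rot: [112.2, 90.0, 139.6]
wrist_force: [-0.2, 0.8, -0.1]
opening: 0.0857
t 16.45 tcp [0.4319 0.3482 0.2563] yaw_y 117.38 open 0.0857 F [-0.2  0.8 -0.1] q [38.9  6.3 14.3 98.   0.  11.5]
  down-dev deg 0.0 shift [163.    1.3  -1.3] turn opts [(np.float64(-0.1), 'q6~', np.float64(11.5)), (np.float64(179.9), 'q6~', np.float64(191.5))]
[261.96001968 169.04698313]
```

View pics/w5.png

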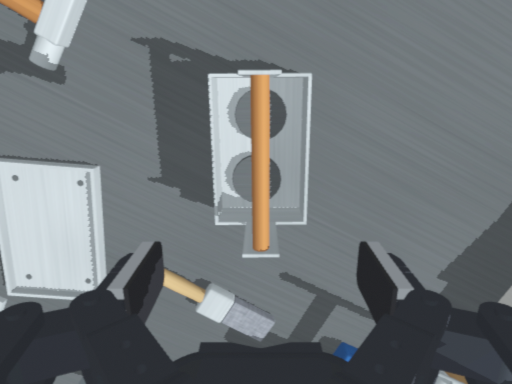

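Run:
```python
from h import *
a=back('w5',260,74,.112);b=back('w5',261,250,.112);print(a,b,(a+b)/2,np.linalg.norm(a-b),np.degrees(np.arctan2(*(b-a)[[1,0]])))
m=(a+b)/2; plan([(m[0]+.4302)/2,(m[1]+.3488)/2,.0933],27.5)
```

```text
[0.35930122 0.31019681 0.112     ] [0.50204383 0.38502904 0.112     ] [0.43067252 0.34761292 0.112     ] 0.16116859270164108 27.665589623277093
t 16.5 tcp [0.4319 0.3482 0.2563] yaw_y 117.37 open 0.0849 F [ 0.2  0.5 -0.2] q [38.9  6.3 14.3 98.  -0.  11.5]
  down-dev deg 0.0 shift [163.    0.7  -1.3] turn opts [(np.float64(-0.1), 'q6~', np.float64(11.5)), (np.float64(179.9), 'q6~', np.float64(191.5))]
```

```bash
python3 -m jog '15 0 -1 0; 40 0 -1 0; 70 0 -1 0; 100 0 -1 0; 128 0 -1 0; 148 0 -1 0; 159 0 -1 0; 162 0 -1 0'
python3 -m jog '0 0 0 0; 0 0 0 0; 0 0 0 0; 0 0 0 0; 0 0 0 0; 0 0 0 0; 0 0 0 0; 0 0 0 0' 0 110
python3 -m jog '-2 0 0 0; -4 0 0 0; -8 0 0 0; -12 0 0 0; -18 0 0 0; -24 0 0 0; -30 0 0 0; -30 0 0 0'
python3 -m jog '-5 0 0 0; -12 0 0 0; -20 0 0 0; -28 0 0 0; -36 0 0 0; -40 0 0 0; -40 0 0 0; -40 0 0 0'
python3 - <<'E'
from h import *
plan([.6545,.1607,.162],22.8)
E
```

```text
time: 17.5
ee_pos: [0.4309, 0.3477, 0.094]
tcp_rot: [-171.4, 90.0, -144.1]
wrist_force: [-0.5, -0.5, -0.0]
opening: 0.0852
time: 18.5
ee_pos: [0.4312, 0.3478, 0.0949]
tcp_rot: [3.7, 90.0, 31.0]
wrist_force: [-1.8, -1.7, 6.3]
opening: 0.0127
time: 19.5
ee_pos: [0.4313, 0.3479, 0.125]
tcp_rot: [12.8, 89.9, 40.2]
wrist_force: [0.1, 0.0, -6.2]
opening: 0.0125
time: 20.5
ee_pos: [0.4309, 0.3476, 0.1639]
tcp_rot: [-166.2, 90.0, -138.8]
wrist_force: [0.4, -0.4, -5.7]
opening: 0.0126
t 20.5 tcp [0.4309 0.3476 0.1639] yaw_y 117.37 open 0.0126 F [ 0.4 -0.4 -5.7] q [38.9  4.6  2.3 87.7 -0.  11.5]
  down-dev deg 0.03 shift [   1.9 -268.8  112.6] turn opts [(np.float64(4.6), 'q6~', np.float64(-9.0)), (np.float64(-175.4), 'q6~', np.float64(-189.0))]
```

```bash
python3 -m jog '0 -4 2 0; 0 -14 6 0; 0 -30 13 0; 0 -52 22 1; 0 -76 32 2; 0 -102 43 3; 0 -128 54 4; 0 -154 65 4.6'
python3 -m jog '0 -26 11 0; 0 -52 22 0; 0 -74 31 0; 0 -92 39 0; 0 -106 45 0; 0 -113 47.5 0; 0 -115 48 0; 0 -115 48 0'
python3 -m jog '0 0 0 0; 0 0 0 0; 0 0 0 0; 0 0 0 0; 0 0 0 0; 0 0 0 0; 0 0 0 0; 0 0 0 0'
python3 - <<'E'
from h import *
from crop import tiles
plan([.6545,.1607,.162],22.8)
shot('scene','sc6');shot('side','s6')
tiles([('sc6',285,140),('sc6',295,170),('s6',125,190),('s6',125,215)],'pics/v10.png')
E
```

```text
time: 21.5
ee_pos: [0.561, 0.2391, 0.1641]
tcp_rot: [-96.0, 90.0, -73.3]
wrist_force: [0.0, -0.1, -6.1]
opening: 0.013
time: 22.5
ee_pos: [0.6481, 0.1538, 0.1644]
tcp_rot: [111.2, 90.0, 134.0]
wrist_force: [-0.4, 0.3, -6.1]
opening: 0.0129
time: 23.5
ee_pos: [0.6483, 0.1534, 0.1643]
tcp_rot: [129.2, 90.0, 152.0]
wrist_force: [0.8, 0.0, -6.5]
opening: 0.013
t 23.5 tcp [0.6483 0.1534 0.1643] yaw_y 112.77 open 0.013 F [ 0.8  0.  -6.5] q [13.3 20.6 21.1 90.5  0.  -9.5]
  down-dev deg 0.0 shift [2.3 4.4 8.5] turn opts [(np.float64(-0.0), 'q6~', np.float64(-9.0)), (np.float64(180.0), 'q6~', np.float64(171.0))]
```

View pics/v10.png

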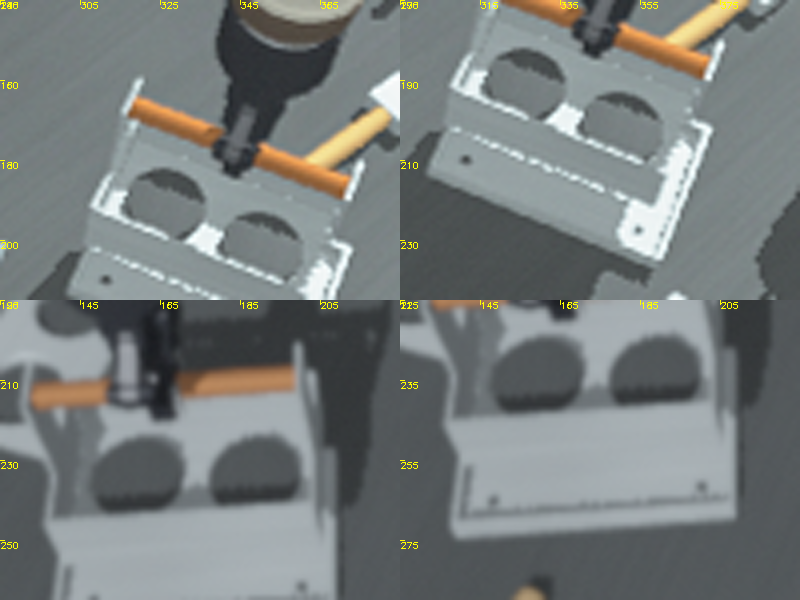

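Run:
```python
from h import *
def px(u0,v0,ty,p): return u0+(p[0]+.5)/4-.5, v0+(p[1]-ty+.5)/4-.5
for z in (.181,):
  for fn,q in(('sc6',[px(285,140,0,p) for p in((133,105),(350,190))]),('s6',[px(125,190,300,p) for p in((295,378),(31,397))])):
    a,b=[back(fn,*t,z) for t in q]; print(a,b,(a+b)/2,np.linalg.norm(a-b),np.degrees(np.arctan2(*(b-a)[[1,0]])))
print(tri([('sc6',*px(285,140,0,(133,105))),('s6',*px(125,190,300,(295,378)))]),tri([('sc6',*px(285,140,0,(350,190))),('s6',*px(125,190,300,(31,397)))]))
```

```text
[0.57343954 0.1257319  0.181     ] [0.72091165 0.18634323 0.181     ] [0.64717559 0.15603756 0.181     ] 0.15944200878448703 22.342758650381366
[0.57731418 0.12244755 0.181     ] [0.722688   0.18507527 0.181     ] [0.65000109 0.15376141 0.181     ] 0.15829017231759931 23.306600596788865
[0.57534959 0.12415327 0.18428856] [0.72152803 0.18567528 0.18237974]
```

```bash
python3 -m jog '0 1 3 0; 2 3 6 0; 8 3 8 0; 18 3 8 0; 30 3 8 0; 42 3 8 0; 52 3 8 0; 57 3 8 0'
python3 -m jog '1 0 0 0; 2 0 0 0; 3 0 0 0; 4 0 0 0; 5 0 0 0; 6 0 0 0; 6.5 0 0 0; 6.5 0 0 0'
python3 -m jog '0.3 0 0 0; 0.6 0 0 0; 1 0 0 0; 1.2 0 0 0; 1.5 0 0 0; 1.5 0 0 0; 1.5 0 0 0; 1.5 0 0 0'
```

```text
time: 24.6
ee_pos: [0.6542, 0.1592, 0.1063]
tcp_rot: [170.3, 89.9, -166.9]
wrist_force: [-0.0, -0.1, -6.3]
opening: 0.0128
time: 25.6
ee_pos: [0.6545, 0.1593, 0.1007]
tcp_rot: [155.3, 90.0, 178.1]
wrist_force: [0.5, 0.7, -6.3]
opening: 0.0122
time: 26.6
ee_pos: [0.6545, 0.1592, 0.0993]
tcp_rot: [176.9, 90.0, -160.3]
wrist_force: [0.4, 0.1, -6.5]
opening: 0.0129
```

```bash
python3 -m jog '0.2 0 0 0; 0.4 0 0 0; 0.6 0 0 0; 0.8 0 0 0; 1 0 0 0; 1 0 0 0; 1 0 0 0; 1 0 0 0'
```

```text
time: 27.6
ee_pos: [0.6547, 0.1593, 0.099]
tcp_rot: [-9.7, 89.9, 13.1]
wrist_force: [-3.2, 0.1, 5.1]
opening: 0.0127
```

```bash
python3 -m jog '0 0 0 0; 0 0 0 0; 0 0 0 0; 0 0 0 0; 0 0 0 0; -5 0 0 0; -15 0 0 0; -30 0 0 0' 1
python3 -m jog '-15 0 0 0; -30 0 0 0; -50 0 0 0; -70 0 0 0; -90 0 0 0; -105 0 0 0; -110 0 0 0; -110 0 0 0'
python3 - <<'E'
from h import *
from crop import tiles
plan([.6545,.1607,.162],22.8)
shot('scene','sc7');shot('side','s7')
tiles([('sc7',290,155),('sc7',205,215),('s7',120,200),('s7',180,115)],'pics/v11.png')
cv2.imwrite('pics/v12.png',cv2.resize(cv2.imread('pics/sc7.png'),(800,600),interpolation=cv2.INTER_CUBIC))
E
```

```text
time: 28.6
ee_pos: [0.6545, 0.1592, 0.1292]
tcp_rot: [169.0, 90.0, -168.3]
wrist_force: [-0.1, -0.2, 0.3]
opening: 0.0853
time: 29.6
ee_pos: [0.6547, 0.1593, 0.2385]
tcp_rot: [-9.6, 90.0, 13.1]
wrist_force: [-0.2, 0.4, -0.0]
opening: 0.0853
t 29.6 tcp [0.6547 0.1593 0.2385] yaw_y 112.77 open 0.0853 F [-0.2  0.4 -0. ] q [13.7 23.6 33.3 99.7 -0.  -9.1]
  down-dev deg 0.02 shift [76.5  1.4  0.3] turn opts [(np.float64(-0.0), 'q6~', np.float64(-9.0)), (np.float64(180.0), 'q6~', np.float64(171.0))]
```

View pics/v11.png

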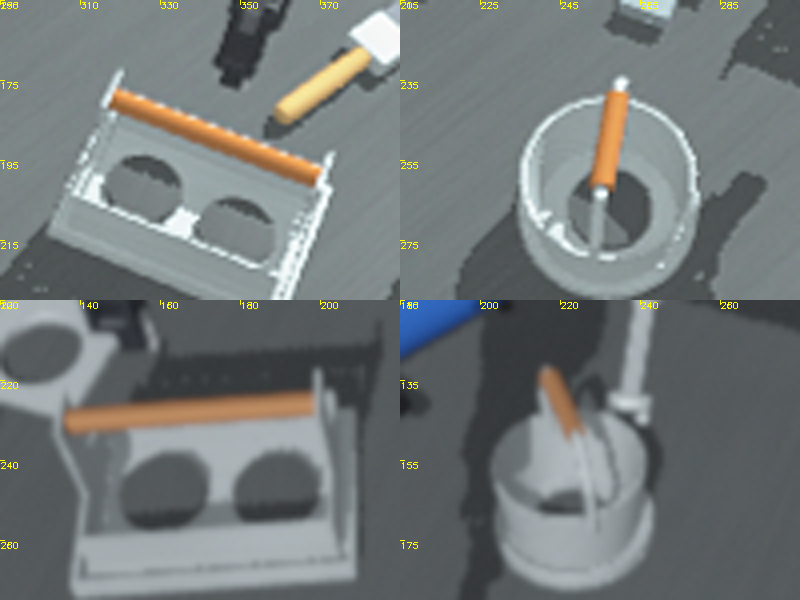

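View pics/v12.png

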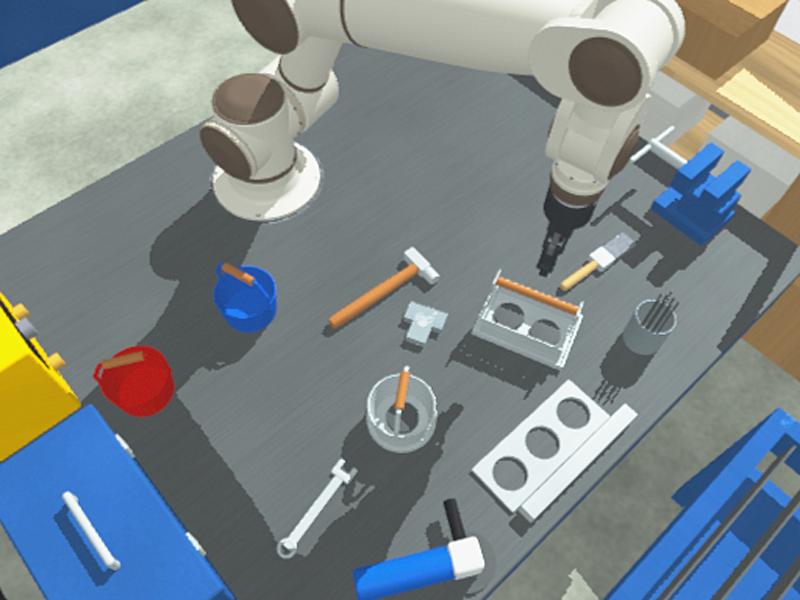

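The tote is in the rectangular tray with both discs visible, at about (510,315) and (545,332). The pail with its disc is in the round tray at (402,415). The other objects are unmoved. One height check on the tote bar, then I hand in.

Run:
```python
from h import *
px=lambda u0,v0,ty,p:(u0+(p[0]+.5)/4-.5, v0+(p[1]-ty+.5)/4-.5)
a=tri([('sc7',*px(290,155,0,(113,98))),('s7',*px(120,200,300,(313,403)))]);b=tri([('sc7',*px(290,155,0,(320,175))),('s7',*px(120,200,300,(66,421)))])
print(a,b,(a+b)/2,np.degrees(np.arctan2(*(b-a)[[1,0]])))
m=(a+b)/2
if abs(m[2]-.116)<.004 and abs(a[2]-b[2])<.005: bot.job_done(); print('handed in',status.get_obs()['time'])
```

```text
[0.58255502 0.12964503 0.11875854] [0.72559886 0.19209302 0.11991881] [0.65407694 0.16086902 0.11933867] 23.584417065225583
the job is handed in; nothing more can be done
the job is handed in; nothing more can be done
```

The pail is in the round tray and the tote is in the rectangular tray, with all three discs still inside. I lifted each by its handle, pail first, lowered it slowly until the wrist force showed contact, released it and withdrew upward. The job was handed in at about 30 s, with the gripper open and clear.

- **Pail:** after release, its rim centre measured (0.635, -0.158). The tray centre is (0.635, -0.157). The rim height was 75 mm, against 74 expected, and the disc was visible inside.
- **Tote:** its bar centre measured (0.654, 0.161), matching the tray centre, with yaw 23.6° against 22.8–23.0° for the tray. The two bar ends were level to 1 mm.
- **Disagreement:** the tote bar's height measured 119 mm, against 116 expected. I put the 3 mm down to camera error, because the same method also read 2–3 mm high on the tray screws. The arm's height at contact was 4 mm above the pick-up height, which matches the tray floor.
- **Other things:** the last overview picture showed the hammer, magnet, wire brush, wrench and the red and blue pails where they started, judged by eye.

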